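Close the clamp valves for a kit change

ROBOT

A 6-joint arm with a two-finger parallel gripper is mounted at the origin on the work surface. World frame = base frame: x ahead of the robot, y to its left, z up, the work surface at z = 0. Lengths are in m, angles in rad, forces in N, time in s.
With the tool pointing down it reaches from about 0.35 to 0.975 m from the base axis. Payload 4.9 kg.
Tool frame: the origin (TCP) lies at the very end of the fingers, on their centre line; the grasp point (between the pads) lies 19 mm behind it; x points along the fingers, y is the direction in which the jaws open and shut, and the axes are right-handed (so a half turn about x gives the same grasp; the last joint's range is limited). The gripper opens to 85 mm and grips with 20 to 120 N. Pads are 22 mm wide; open, the fingers measure 114 mm over their backs; the gripper's body (76 mm by 85 mm) begins 54 mm behind the grasp point. The pads swing forward as they close: fully open they stand 13 mm farther back than shut.
Start: joints at [1.059, 0.053, 1.613, -0, 1.476, -0.119], TCP at [0.239, 0.577, 0.231] pointing down, gripper open.
Joint ranges: [-3.01, 3.01], [-1.01, 2.22], [0.06, 2.58], [-1.02, 4.17], [0.09, 2.62], [-3.14, 3.14]. Speed limits (rad/s): [2.57, 2.57, 3.14, 3.14, 3.14, 3.14].

INTERFACE

Orientations are given as a rotation vector (axis times angle).
In Python, from station import ctrl gives the robot as it stands. The module is installed in compiled form; this text tells all that it offers.
- The arm moves only by the shell command python3 -m handwheel 'ROWS' [FORCE]. ROWS is JSON, one flat list of numbers, 7 for each row, row after row: the opening, from 0 (shut) to 1 (fully open), then the shift along the tool's x, y, z in m, then the turn, a rotation vector about the tool's x, y, z in degrees. A call has 1 to 12 rows; each row is the pose to reach, as a shift and turn from the pose commanded when the call began, along the tool's axes at that moment; what a row does not reach only later rows make up. A row lasts 1/12 s, in which the tool goes at most 41.7 mm and 7.16 degrees, less where a joint would pass 70% of its speed; a pose out of reach is approached as far as the arm can. A call with a gripper value outside its range is refused whole. The fingers move at their own pace and stop on an object; FORCE is the grip in N (left out, the last holds). Time passes only in rows, so rows that repeat a pose let the fingers close. It gives the time, the measured TCP pose, the force and the opening at its end, in the units of the state.
- ctrl.get_obs(): the state, without advancing time (a new reading comes with each control period).
- ctrl.get_image(name): name is "side" or "top" or "wrist"; returns (picture, depth): 480x640x3 uint8, blue, green, red; 480x640 float32, m along the optical axis (not along the pixel's ray), 0 where there is no reading.
- ctrl.camera_params(name): a dict with "fov_y" (degrees; the focal length in pixels is half the picture's height over the tangent of half this angle, whatever the lens; pixels are square), "cx", "cy" (the principal point, pixels), "R" (3x3) and "t" (3): a world point X has camera coordinates R X + t; the wrist camera has in their place "hand_eye" (4x4, takes a point from camera to tool coordinates, whose origin is the TCP and whose axes are the tool frame's). Camera axes: x right, y down, z forward; pixel columns grow to the right and rows downward; lengths in m; the calibration is good to about 2 mm. A picture is of the moment at which its call begins: read the wrist's pose just before it. camera_params takes no time and is no camera call.
- ctrl.finish_job(): hands the job in, once; it reports no verdict.
The state is a dict: "t": time; "q": joint angles; "dq": joint speeds; "effort": joint torques, N m; "tool_pos": TCP position; "tool_rot": TCP orientation; "contact_force": force on the tool from outside, world axes, zero at the start; "wrist_torque": the same for the moment, N m; "opening": finger opening in m.
Only numpy, scipy, OpenCV 4.12 (cv2) and the standard library are available. Lean on these libraries where they do the work, as an engineer would, in place of code of your own. Each camera call takes 0.05 s, during which the arm holds its last target.

TASK

Shut the lines of the cell-processing deck for a kit change: with the closed fingertips push the plungers of three valves fully down, first the one with the round cap, then the square cap, then the straight bar cap, and leave the cross-capped valve open. Then press the wide confirm key on the hand control all the way down for a moment and let it come up again; do not press it earlier, and do not press the small round cancel key. Nothing is to be picked up: leave the hand control lying where it is, and do not disturb the vials and the jar.

Things in the scene. Friction and masses are not known exactly. Their poses are not given: they have to be found in the camera images.
- deck: White fluid deck of the unit, fixed on the bench: a flat box 240 mm (its x) by 420 mm (its y), 50 mm high; origin at the centre of its underside, z up. The four valve modules stand in a row along its y, one in each of four slots 90 mm apart, in any order, each up to 20 mm forward or back of the row's line, which lies 45 mm on the robot's side of the deck's centre (its -x). Two vials stand in the strip behind them (its +x).
- round_valve (a joint): Metal block 60 x 60 mm, 30 mm high, fixed on the deck; on it a steel stem 14 mm thick carries the black plunger cap, a round disc 44 mm across, 10 mm thick. The value says how far the plunger has been pushed down, in m: 0 = fully up (valve open), 0.012 = fully down on its stop (valve closed). It has no spring: about 5 N moves it and it stays where it is left. It starts 0 to 3 mm down.
- round_top (a point): Centre of the top face of the round plunger cap; it moves with the plunger. With the plunger fully up it lies 60 mm above the deck's top (about 110 mm above the bench), fully down 48 mm. z points up.
- square_valve (a joint): Metal block 60 x 60 mm, 30 mm high, fixed on the deck; on it a steel stem 14 mm thick carries the black plunger cap, a square 28 x 28 mm, 10 mm thick. The value says how far the plunger has been pushed down, in m: 0 = fully up (valve open), 0.012 = fully down on its stop (valve closed). It has no spring: about 5 N moves it and it stays where it is left. It starts 0 to 3 mm down.
- square_top (a point): Centre of the top face of the square plunger cap; it moves with the plunger. With the plunger fully up it lies 60 mm above the deck's top (about 110 mm above the bench), fully down 48 mm. z points up.
- bar_valve (a joint): Metal block 60 x 60 mm, 30 mm high, fixed on the deck; on it a steel stem 14 mm thick carries the black plunger cap, one straight bar 60 mm long (along the deck's y) and 16 mm wide, 10 mm thick. The value says how far the plunger has been pushed down, in m: 0 = fully up (valve open), 0.012 = fully down on its stop (valve closed). It has no spring: about 5 N moves it and it stays where it is left. It starts 0 to 3 mm down.
- bar_top (a point): Centre of the top face of the bar plunger cap; it moves with the plunger. With the plunger fully up it lies 60 mm above the deck's top (about 110 mm above the bench), fully down 48 mm. z points up.
- cross_valve (a joint): Metal block 60 x 60 mm, 30 mm high, fixed on the deck; on it a steel stem 14 mm thick carries the black plunger cap, a plus-shaped cross of two bars, each 56 mm long and 14 mm wide, 10 mm thick. The value says how far the plunger has been pushed down, in m: 0 = fully up (valve open), 0.012 = fully down on its stop (valve closed). It has no spring: about 5 N moves it and it stays where it is left. It starts 0 to 3 mm down.
- cross_top (a point): Centre of the top face of the cross plunger cap; it moves with the plunger. With the plunger fully up it lies 60 mm above the deck's top (about 110 mm above the bench), fully down 48 mm. z points up.
- handset: Grey hand control lying loose on the bench beside the deck, about 0.6 kg: a slab 170 mm (its x) by 75 mm (its y), 28 mm high; origin at the centre of its underside, z up. On its top, from its -x end to its +x end: the wide confirm key at x = -45 mm, the small round cancel key at x = +8 mm and a dark display at x = +50 mm.
- confirm_key (a joint): The wide white key, 46 mm (across the hand control) by 20 mm, standing 9 mm proud of it. The value is how far it is pressed, in m: 0 = up, 0.005 = fully down. A spring (about 1.5 N at first, 5 N fully down) brings it back up.
- confirm_key_top (a point): Centre of the top face of the wide confirm key, 37 mm above the bench while the key is up; it moves with the key. z up.
- cancel_key (a joint): The small round white key, 16 mm across, standing 9 mm proud of the hand control. Not to be pressed. The value is how far it is pressed, in m: 0 = up, 0.005 = fully down. A spring (about 1.5 N at first, 5 N fully down) brings it back up.
- cancel_key_top (a point): Centre of the top face of the small round cancel key; it moves with the key. z up.
- vial_a: Small amber vial, 28 mm across and 55 mm tall, standing loose on the deck behind the valves; origin at the centre of its underside, z up. A bystander.
- vial_b: Small amber vial, 28 mm across and 55 mm tall, standing loose on the deck behind the valves; origin at the centre of its underside, z up. A bystander.
- jar: White jar, 60 mm across and 60 mm tall, standing loose on the bench beyond the end of the deck away from the hand control; origin at the centre of its underside, z up. A bystander.
Mind the look-alikes: they are no part of the job. What is meant by the handset is not green, purple or turquoise, and is the smaller of those in its own colour.

How it is judged:
By the outcome, as a careful person would: the job done as asked, in the order asked, and still so for the second after the job is handed in, with the robot touching nothing.
It also fails if it takes over 54 s, if anything falls off the work surface, if the arm or the gripper's body presses on something with over 40 N, if the wrist force passes 120 N, or if a joint passes its speed limit or range.

## Working session

There is one attempt and no reset: what is moved stays moved. The work goes in short steps, Python scripts to look and compute and a shell command to move; the robot and the scene stay as the last step left them, time stands still between calls to the robot, and variables do not carry over. Pictures are saved under pics/ and viewed, and the job is handed in when it is done.

```bash
mkdir -p pics; python3 - <<'E'
from station import ctrl
import cv2,numpy as np
o=ctrl.get_obs()
for k in o: print(k,np.round(o[k],4) )
for n in("top","side"):
    im,d=ctrl.get_image(n); cv2.imwrite(f"pics/{n}0.png",im); np.save(f"pics/{n}0.npy",d)
for n in("top","side","wrist"): print(n,ctrl.camera_params(n))
E
```

```text
t 0.0
q [ 1.059   0.0534  1.6143  0.      1.476  -0.119 ]
dq [-0.0019 -0.      0.0015 -0.0001 -0.0012 -0.0001]
effort [-2.20000e-03 -3.93666e+01 -3.70184e+01 -3.00000e-04  6.70000e-03
 -0.00000e+00]
tool_pos [0.2389 0.5768 0.23  ]
tool_rot [ 0.3066  1.5494 -0.3098]
contact_force [ 0.2066 -0.129   0.1952]
wrist_torque [0.0454 0.0347 0.007 ]
opening 0.0855
top {'fov_y': 50.06931105294896, 'cx': 311.47180846455205, 'cy': 248.59846045067331, 'R': array([[ 0.01467017, -0.99989035, -0.00201789],
       [-0.98526827, -0.01411168, -0.17043266],
       [ 0.1703855 ,  0.00448844, -0.98536726]]), 't': array([-0.06915959,  0.5504528 ,  1.15400495])}
side {'fov_y': 57.677759595210766, 'cx': 313.4244595850468, 'cy': 242.25710063328629, 'R': array([[ 0.76907969, -0.63911133, -0.00729021],
       [-0.48864277, -0.58058326, -0.65126901],
       [ 0.41200083,  0.50444007, -0.75881192]]), 't': array([-0.43505846,  0.29161157,  0.92658155])}
wrist {'fov_y': 70.44209678450824, 'cx': 316.9363221318609, 'cy': 238.74745871189603, 'hand_eye': array([[ 5.96974599e-04, -2.65050966e-01,  9.64234219e-01,
        -1.44258926e-01],
       [ 9.99999735e-01, -2.43510878e-04, -6.86054509e-04,
         4.57603363e-04],
       [ 4.16640932e-04,  9.64234373e-01,  2.65050750e-01,
        -6.73278686e-02],
       [ 0.00000000e+00,  0.00000000e+00,  0.00000000e+00,
         1.00000000e+00]])}
```

View pics/top0.png

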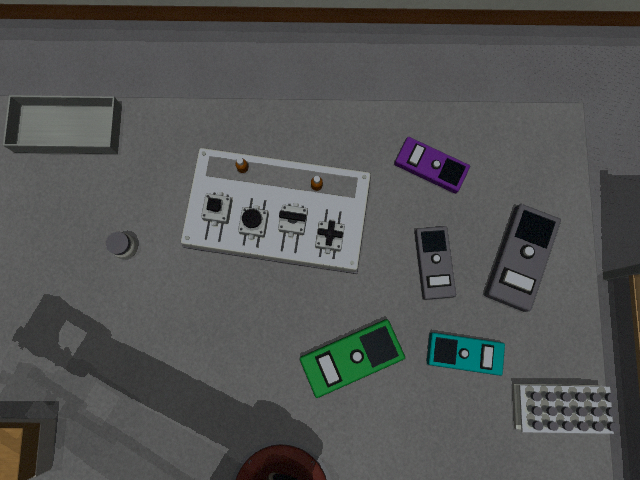

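View pics/side0.png

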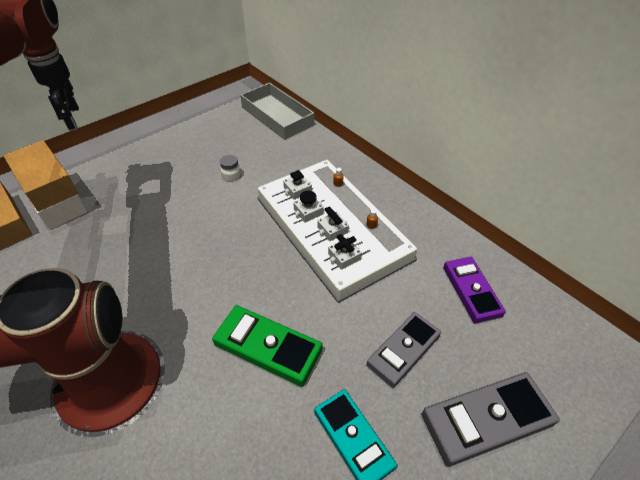

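Top view: the valve caps are the square at (214,206), round (252,218), bar (293,215) and cross (330,233). The vials are at (242,165) and (317,182), and the jar at (121,244). There are five handset-like items: purple (432,165), green (353,358), turquoise (466,353), large grey (523,257) and small grey (435,262). The smaller grey one at (435,262) fits, since it isn't a listed colour and is the smaller of the two greys. Its confirm key is at (439,281) and its cancel key at (436,258). I'll confirm with a crop and measure.

```bash
cat > h.py <<'E'
from station import ctrl
import cv2,numpy as np
def K(p): 
    f=240/np.tan(np.radians(p['fov_y']/2)); return f,p['cx'],p['cy']
def plane(n,uv,z):
    p=ctrl.camera_params(n);f,cx,cy=K(p)
    d=p['R'].T@np.array([(uv[0]-cx)/f,(uv[1]-cy)/f,1]);c=-p['R'].T@p['t']
    return c+d*(z-c[2])/d[2]
def pix(n,X):
    p=ctrl.camera_params(n);f,cx,cy=K(p);c=p['R']@np.array(X)+p['t'];return np.array([f*c[0]/c[2]+cx,f*c[1]/c[2]+cy])
def dpt(n,uv,d):
    p=ctrl.camera_params(n);f,cx,cy=K(p);z=d[int(round(uv[1])),int(round(uv[0]))]
    return p['R'].T@(np.array([(uv[0]-cx)/f*z,(uv[1]-cy)/f*z,z])-p['t'])
E
python3 - <<'E'
from h import *
im=cv2.imread("pics/top0.png");d=np.load("pics/top0.npy")
a=cv2.resize(im[180:280,190:350],None,fx=5,fy=5,interpolation=cv2.INTER_CUBIC)
cv2.imwrite("pics/c1.png",a)
cv2.imwrite("pics/c2.png",cv2.resize(im[200:310,400:560],None,fx=5,fy=5,interpolation=cv2.INTER_CUBIC))
def blobs(n,im,d,x0,y0,x1,y1,lo,hi,amin):
    m=cv2.inRange(im,lo,hi); M=np.zeros_like(m);M[y0:y1,x0:x1]=m[y0:y1,x0:x1]
    k,l,s,c=cv2.connectedComponentsWithStats(M)
    for i in range(1,k):
        if s[i,4]>=amin:
            P=np.array([dpt(n,(u,v),d)[2] for v,u in np.argwhere(l==i)])
            yield s[i],c[i],np.median(P)
print("caps top")
for s,c,z in blobs("top",im,d,190,185,350,260,(0,0,0),(35,35,35),30): print(s,c.round(1),z.round(4),plane("top",c,.108).round(4))
print("keys top")
for s,c,z in blobs("top",im,d,415,225,460,300,(180,180,180),(255,255,255),15): print(s,c.round(1),z.round(4),plane("top",c,.037).round(4))
im=cv2.imread("pics/side0.png");d=np.load("pics/side0.npy")
print("caps side")
for s,c,z in blobs("side",im,d,270,160,375,265,(0,0,0),(35,35,35),30): print(s,c.round(1),z.round(4),plane("side",c,.108).round(4))
print("keys side")
for s,c,z in blobs("side",im,d,365,310,442,385,(180,180,180),(255,255,255),15): print(s,c.round(1),z.round(4),plane("side",c,.037).round(4))
E
```

```text
caps top
[207 198  14  14 157] [213.7 204.6] 0.1096 [0.6382 0.1602 0.108 ]
[242 209  19  19 286] [251.2 218.1] 0.1103 [0.6082 0.0746 0.108 ]
[279 211  27  12 186] [292.1 216. ] 0.1103 [ 0.6144 -0.0169  0.108 ]
[318 221  25  25 254] [329.8 233. ] 0.1085 [ 0.5767 -0.1017  0.108 ]
keys top
caps side
[291 171  12  14  92] [296.7 176.3] 0.108 [0.6358 0.1545 0.108 ]
[300 191  16  16 183] [307.5 197.8] 0.1095 [0.6052 0.0702 0.108 ]
[325 207  17  18 124] [333.  215.4] 0.1095 [ 0.6137 -0.0199  0.108 ]
[335 234  21  18 216] [344.7 243.4] 0.1077 [ 0.5741 -0.1065  0.108 ]
keys side
[405 338   6   6  31] [407.6 340.7] 0.0373 [ 0.5349 -0.3551  0.037 ]
[382 348  22  19 177] [392.6 357.3] 0.0372 [ 0.4822 -0.361   0.037 ]
```

```bash
python3 - <<'E'
import cv2
im=cv2.imread("pics/side0.png")
cv2.imwrite("pics/c3.png",cv2.resize(im[155:275,270:380],None,fx=5,fy=5,interpolation=cv2.INTER_CUBIC))
E
```

```text
(no output)
```

View pics/c1.png

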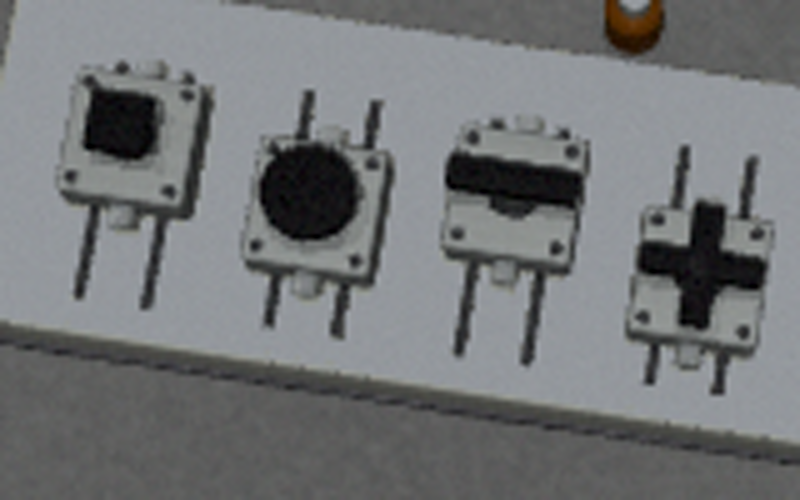

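View pics/c2.png

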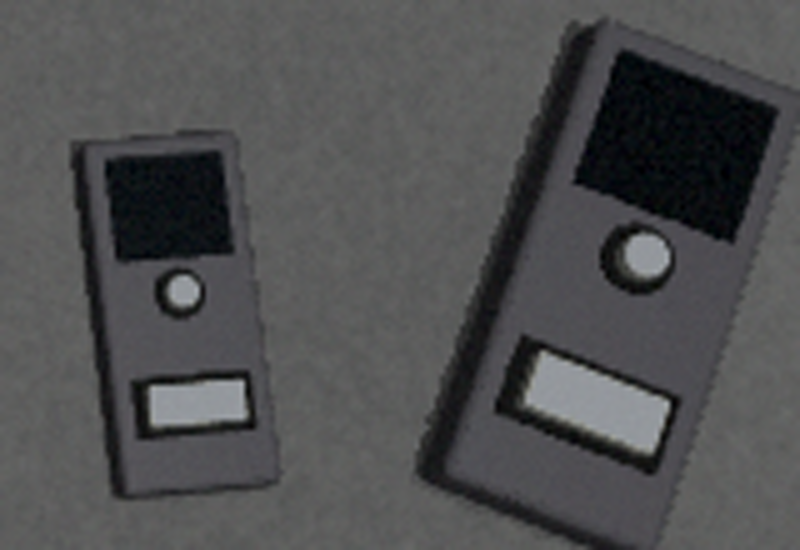

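View pics/c3.png

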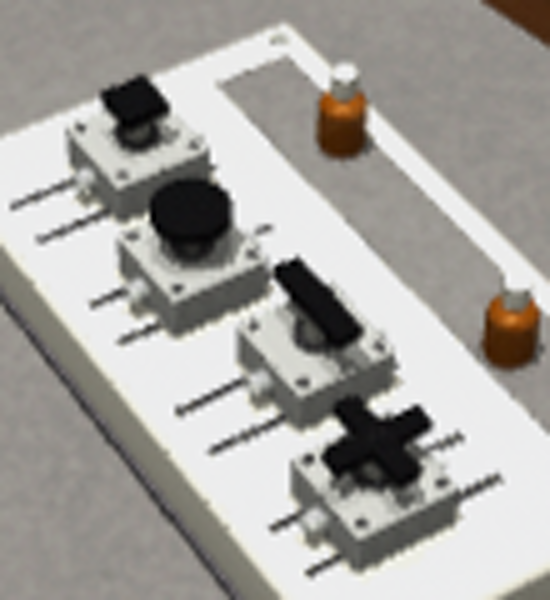

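The crops confirm it. The caps run left to right as square, round, bar and cross. The small grey handset lies with its confirm key at the near end (robot side), at crop (200,403). Next I'll refine the points and work out the first transfer.

```bash
cat >> h.py <<'E'
from scipy.spatial.transform import Rotation as Ro
def tool():
    o=ctrl.get_obs();return o,np.array(o['tool_pos']),Ro.from_rotvec(o['tool_rot']).as_matrix()
def delta(P):
    o,t,R=tool();return R.T@(np.array(P)-t)
def tri(us,ut):
    A=[];b=[]
    for n,uv in(("top",ut),("side",us)):
        p=ctrl.camera_params(n);f,cx,cy=K(p)
        d=p['R'].T@np.array([(uv[0]-cx)/f,(uv[1]-cy)/f,1]);d/=np.linalg.norm(d);c=-p['R'].T@p['t']
        M=np.eye(3)-np.outer(d,d);A.append(M);b.append(M@c)
    return np.linalg.solve(A[0]+A[1],b[0]+b[1])
E
python3 - <<'E'
from h import *
im=cv2.imread("pics/top0.png");d=np.load("pics/top0.npy")
m=cv2.inRange(im[225:302,415:460],(130,)*3,(255,)*3);k,l,s,c=cv2.connectedComponentsWithStats(m)
for i in range(1,k):
    if s[i,4]>15:
        uv=c[i]+[415,225];print(s[i],uv.round(1),dpt("top",uv,d).round(4),plane("top",uv,.037).round(4))
        su={0:(407.6,340.7),1:(392.6,357.3)}[0 if s[i,4]<100 else 1]; print("tri",tri(su,uv).round(4))
for nm,u,t in(("sq",(296.7,176.3),(213.7,204.6)),("rd",(307.5,197.8),(251.2,218.1)),("bar",(333,215.4),(292.1,216)),("cross",(344.7,243.4),(329.8,233))):
    print(nm,tri(u,t).round(4))
o,t,R=tool();print(R.round(3));print(delta([.606,.074,.25]).round(4))
E
```

```text
[19 30  6  6 28] [436.3 257.7] [ 0.5355 -0.3544  0.0384] [ 0.5357 -0.3547  0.037 ]
tri [ 0.5357 -0.3549  0.0358]
[ 15  51  19   9 151] [439.  280.1] [ 0.4827 -0.359   0.0392] [ 0.483  -0.3595  0.037 ]
tri [ 0.4834 -0.3603  0.0342]
sq [0.6405 0.1614 0.1009]
rd [0.6096 0.0756 0.1014]
bar [ 0.6158 -0.017   0.1041]
cross [ 0.5784 -0.1021  0.1006]
[[-0.001  0.383  0.924]
 [-0.002  0.924 -0.383]
 [-1.    -0.002 -0.   ]]
[-0.0193 -0.3241  0.5316]
```

```bash
python3 -m handwheel '[0,-0.02,-0.02,0.03,0,0,0, 0,-0.02,-0.04,0.065,0,0,0, 0,-0.02,-0.06,0.10,0,0,0, 0,-0.02,-0.08,0.133,0,0,0, 0,-0.02,-0.10,0.166,0,0,0, 0,-0.02,-0.12,0.2,0,0,0, 0,-0.02,-0.14,0.233,0,0,0, 0,-0.02,-0.16,0.266,0,0,0, 0,-0.02,-0.18,0.30,0,0,0, 0,-0.02,-0.2,0.333,0,0,0, 0,-0.02,-0.22,0.365,0,0,0, 0,-0.02,-0.24,0.395,0,0,0]'
```

```text
t: 1.1
tool_pos: [0.5129, 0.2025, 0.2508]
tool_rot: [0.308, 1.549, -0.309]
contact_force: [-0.2, 0.7, -0.6]
opening: 0.0001
```

```bash
python3 -m handwheel '[0,0.005,-0.015,0.03,0,0,0, 0,0.01,-0.035,0.06,0,0,0, 0,0.02,-0.055,0.095,0,0,0, 0,0.025,-0.071,0.12,0,0,0, 0,0.03,-0.081,0.136,0,0,0, 0,0.03,-0.081,0.136,0,0,0, 0,0.03,-0.081,0.136,0,0,0]' && python3 - <<'E'
from h import *
o,t,R=tool();print(t,o['contact_force'])
im,d=ctrl.get_image("wrist");cv2.imwrite("pics/w1.png",im);np.save("pics/w1.npy",d);np.savez("pics/w1p.npz",t=t,R=R)
E
```

```text
t: 1.68
tool_pos: [0.6066, 0.0769, 0.22]
tool_rot: [0.31, 1.551, -0.31]
contact_force: [-0.2, 0.3, -0.4]
opening: 0.0001
[0.60657243 0.07688828 0.22003366] [-0.18950548  0.31093799 -0.44903584]
```

View pics/w1.png

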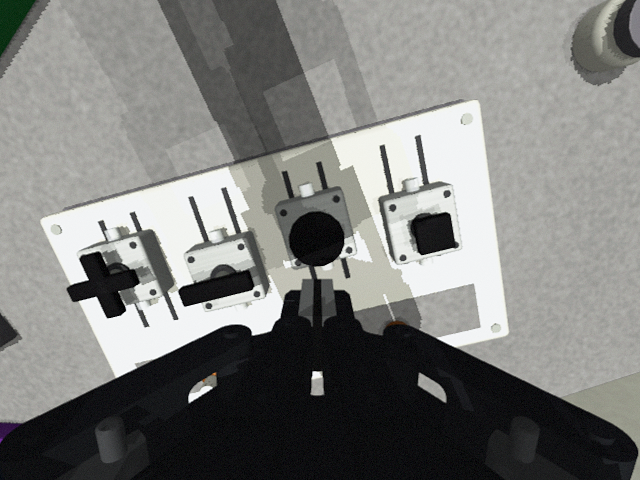

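The wrist view shows the round cap at (316,240), square at (434,233), bar (217,287) and cross (103,285). The closed fingertips are at about (317,285). I'll compute the cap centres from this view.

```bash
cat >> h.py <<'E'
def wpts(uv,d,t,R):
    p=ctrl.camera_params("wrist");f,cx,cy=K(p);H=p['hand_eye']
    uv=np.atleast_2d(uv).astype(float);z=d[uv[:,1].astype(int),uv[:,0].astype(int)]
    c=np.c_[(uv[:,0]-cx)/f*z,(uv[:,1]-cy)/f*z,z]
    return (c@H[:3,:3].T+H[:3,3])@R.T+t
def wplane(uv,z,t,R):
    p=ctrl.camera_params("wrist");f,cx,cy=K(p);H=p['hand_eye']
    c=R@H[:3,3]+t; d=R@H[:3,:3]@np.array([(uv[0]-cx)/f,(uv[1]-cy)/f,1]);return c+d*(z-c[2])/d[2]
E
python3 - <<'E'
from h import *
im=cv2.imread("pics/w1.png");d=np.load("pics/w1.npy");q=np.load("pics/w1p.npz");t,R=q['t'],q['R']
m=cv2.inRange(im,(0,0,0),(45,45,45))
for nm,b in(("round",(285,205,348,268)),("sq",(408,208,460,258)),("bar",(175,262,258,312)),("cross",(62,248,142,322))):
    M=np.zeros_like(m);M[b[1]:b[3],b[0]:b[2]]=m[b[1]:b[3],b[0]:b[2]]
    vu=np.argwhere(M>0)[:,::-1];P=wpts(vu,d,t,R);k=P[:,2]>.1035
    T=P[k];r=cv2.minAreaRect((T[:,:2]*1000).astype(np.float32))
    z=np.median(T[:,2]);c=vu[k].mean(0);print(nm,k.sum(),"z",z.round(4),"mean",T.mean(0).round(4),"rect",np.round(r[0],1),np.round(r[1],1),round(r[2],1),wplane(c,.108,t,R).round(4))
print(delta([.608,.075,.118]).round(4))
E
```

```text
round 2362 z 0.111 mean [0.6081 0.0759 0.1119] rect [592.1  90.2] [42.2 88.3] 49.1 [0.6089 0.0755 0.108 ]
sq 1357 z 0.1106 mean [0.6385 0.1605 0.1116] rect [597.6 144. ] [128.3  35.9] 22.2 [0.6398 0.1613 0.108 ]
bar 1452 z 0.1111 mean [ 0.6148 -0.0138  0.112 ] rect [595.4  34.6] [ 41.  165.2] 22.5 [ 0.6159 -0.0156  0.108 ]
cross 2102 z 0.1091 mean [ 0.5777 -0.0977  0.1109] rect [552.8 -15.9] [ 53.5 232.6] 16.7 [ 0.5779 -0.1     0.108 ]
[ 0.1027 -0.002   0.0026]
```

```bash
python3 -m handwheel '[0,0.035,-0.001,0.001,0,0,0, 0,0.07,-0.001,0.002,0,0,0, 0,0.095,-0.001,0.002,0,0,0, 0,0.102,-0.001,0.002,0,0,0, 0,0.105,-0.001,0.002,0,0,0, 0,0.108,-0.001,0.002,0,0,0, 0,0.111,-0.001,0.002,0,0,0, 0,0.114,-0.001,0.002,0,0,0, 0,0.114,-0.001,0.002,0,0,0]'
```

```text
t: 2.48
tool_pos: [0.6098, 0.0761, 0.1091]
tool_rot: [0.309, 1.545, -0.307]
contact_force: [0.4, 0.3, 0.4]
opening: 0.0001
```

```bash
python3 -m handwheel '[0,0.002,0,0,0,0,0, 0,0.004,0,0,0,0,0, 0,0.004,0,0,0,0,0, 0,0.004,0,0,0,0,0]'; python3 -m handwheel '[0,0.002,0,0,0,0,0, 0,0.003,0,0,0,0,0, 0,0.003,0,0,0,0,0, 0,0.003,0,0,0,0,0]'
```

```text
t: 2.82
tool_pos: [0.6097, 0.0761, 0.1045]
tool_rot: [0.309, 1.545, -0.307]
contact_force: [2.2, 0.9, 5.1]
opening: -0.0004
t: 3.15
tool_pos: [0.6091, 0.0759, 0.1009]
tool_rot: [0.308, 1.547, -0.308]
contact_force: [3.5, 0.9, 4.4]
opening: 0.0001
```

```bash
python3 -m handwheel '[0,0.001,0,0,0,0,0, 0,0.002,0,0,0,0,0, 0,0.002,0,0,0,0,0, 0,0.002,0,0,0,0,0]'; python3 -m handwheel '[0,0.001,0,0,0,0,0, 0,0.002,0,0,0,0,0, 0,0.002,0,0,0,0,0, 0,0.002,0,0,0,0,0]'
```

```text
t: 3.48
tool_pos: [0.6084, 0.0757, 0.0983]
tool_rot: [0.308, 1.549, -0.308]
contact_force: [3.7, 1.0, 4.6]
opening: -0.0003
t: 3.82
tool_pos: [0.6085, 0.0757, 0.0979]
tool_rot: [0.308, 1.549, -0.308]
contact_force: [-1.3, 0.4, 11.7]
opening: 0.0003
```

```bash
python3 -m handwheel '[0,0.001,0,0,0,0,0, 0,0.0015,0,0,0,0,0, 0,0.0015,0,0,0,0,0, 0,0.0015,0,0,0,0,0]'; python3 -m handwheel '[0,-0.02,0,0,0,0,0, 0,-0.04,0,0,0,0,0, 0,-0.05,0,0,0,0,0, 0,-0.05,0,0,0,0,0]';python3 -c "
from h import *
print(delta([.6395,.161,.147]).round(4),delta([.6395,.161,.112]).round(4))"
```

```text
t: 4.15
tool_pos: [0.6086, 0.0758, 0.0978]
tool_rot: [0.308, 1.549, -0.308]
contact_force: [-4.4, 0.2, 17.8]
opening: 0.0003
t: 4.48
tool_pos: [0.6085, 0.0757, 0.1462]
tool_rot: [0.308, 1.548, -0.308]
contact_force: [1.1, 0.1, 0.7]
opening: 0.0001
[-0.0008  0.0906 -0.004 ] [ 0.0342  0.0906 -0.0041]
```

Round is on its stop (z 0.098, 18 N). Next is the square.

```bash
python3 -m handwheel '[0,0,0.035,-0.002,0,0,0, 0,0,0.07,-0.003,0,0,0, 0,0,0.0905,-0.004,0,0,0, 0,0.01,0.0905,-0.004,0,0,0, 0,0.025,0.0905,-0.004,0,0,0, 0,0.033,0.0905,-0.004,0,0,0, 0,0.036,0.0905,-0.004,0,0,0, 0,0.038,0.0905,-0.004,0,0,0, 0,0.040,0.0905,-0.004,0,0,0, 0,0.042,0.0905,-0.004,0,0,0, 0,0.044,0.0905,-0.004,0,0,0, 0,0.044,0.0905,-0.004,0,0,0]'; python3 -m handwheel '[0,0.001,0,0,0,0,0, 0,0.002,0,0,0,0,0, 0,0.003,0,0,0,0,0, 0,0.003,0,0,0,0,0, 0,0.003,0,0,0,0,0]'
```

```text
t: 5.48
tool_pos: [0.6395, 0.1603, 0.101]
tool_rot: [0.308, 1.548, -0.309]
contact_force: [-1.3, -0.2, 2.2]
opening: 0.0001
t: 5.9
tool_pos: [0.6398, 0.1607, 0.0981]
tool_rot: [0.308, 1.548, -0.308]
contact_force: [-1.3, -3.0, 4.0]
opening: 0.0002
```

```bash
python3 -m handwheel '[0,0.001,0,0,0,0,0, 0,0.002,0,0,0,0,0, 0,0.0025,0,0,0,0,0, 0,0.0025,0,0,0,0,0]'
```

```text
t: 6.23
tool_pos: [0.6399, 0.1607, 0.0979]
tool_rot: [0.308, 1.548, -0.309]
contact_force: [-7.0, -3.9, 13.7]
opening: 0.0001
```

```bash
python3 -m handwheel '[0,0.0005,0,0,0,0,0, 0,0.001,0,0,0,0,0, 0,0.001,0,0,0,0,0]'; python3 -m handwheel '[0,-0.02,0,0,0,0,0, 0,-0.04,0,0,0,0,0, 0,-0.05,0,0,0,0,0, 0,-0.05,0,0,0,0,0]';python3 -c "
from h import *
print(delta([.6155,-.0155,.147]).round(4),delta([.6155,-.0155,.112]).round(4))"
```

```text
t: 6.48
tool_pos: [0.64, 0.1607, 0.0978]
tool_rot: [0.307, 1.548, -0.309]
contact_force: [-9.3, -4.9, 17.6]
opening: -0.0001
t: 6.82
tool_pos: [0.6412, 0.1617, 0.1471]
tool_rot: [0.31, 1.543, -0.306]
contact_force: [0.2, 0.4, 1.6]
opening: -0.0
[-0.0003 -0.1736  0.0441] [ 0.0347 -0.1737  0.0439]
```

```bash
python3 -m handwheel '[0,0,-0.035,0.009,0,0,0, 0,0,-0.07,0.018,0,0,0, 0,0,-0.105,0.027,0,0,0, 0,0,-0.14,0.036,0,0,0, 0,0,-0.165,0.042,0,0,0, 0,0,-0.1735,0.044,0,0,0, 0,0.015,-0.1735,0.044,0,0,0, 0,0.028,-0.1735,0.044,0,0,0, 0,0.033,-0.1735,0.044,0,0,0, 0,0.036,-0.1735,0.044,0,0,0, 0,0.038,-0.1735,0.044,0,0,0, 0,0.040,-0.1735,0.044,0,0,0]'; python3 -m handwheel '[0,0.002,0,0,0,0,0, 0,0.004,0,0,0,0,0, 0,0.006,0,0,0,0,0, 0,0.006,0,0,0,0,0, 0,0.006,0,0,0,0,0]'
```

```text
t: 7.82
tool_pos: [0.6135, -0.0154, 0.1046]
tool_rot: [0.308, 1.55, -0.307]
contact_force: [-3.2, -0.9, 5.0]
opening: 0.0001
t: 8.23
tool_pos: [0.614, -0.0159, 0.0981]
tool_rot: [0.308, 1.548, -0.308]
contact_force: [-0.7, 0.1, 0.7]
opening: -0.0
```

```bash
python3 -m handwheel '[0,0.001,0,0,0,0,0, 0,0.002,0,0,0,0,0, 0,0.0035,0,0,0,0,0, 0,0.0035,0,0,0,0,0]'
```

```text
t: 8.57
tool_pos: [0.6142, -0.0159, 0.0978]
tool_rot: [0.308, 1.548, -0.308]
contact_force: [-8.5, 1.8, 15.4]
opening: 0.0005
```

```bash
python3 -m handwheel '[0,0.0005,0,0,0,0,0, 0,0.0005,0,0,0,0,0, 0,-0.02,0,0,0,0,0, 0,-0.05,0,0,0,0,0, 0,-0.09,0.01,-0.01,0,0,0, 0,-0.12,0.03,-0.03,0,0,0, 0,-0.12,0.04,-0.04,0,0,0, 0,-0.12,0.04,-0.04,0,0,0]'; python3 - <<'E'
from h import *
o,t,R=tool()
im,d=ctrl.get_image("wrist");cv2.imwrite("pics/w2.png",im)
si,ds=ctrl.get_image("side");cv2.imwrite("pics/s2.png",si)
cv2.imwrite("pics/s2c.png",cv2.resize(si[155:275,270:390],None,fx=5,fy=5,interpolation=cv2.INTER_CUBIC))
for nm,P in(("rd",(.6085,.0755,.105)),("sq",(.639,.161,.105)),("bar",(.6155,-.0155,.105)),("cross",(.578,-.101,.105))):
    p=ctrl.camera_params("wrist");f,cx,cy=K(p);H=np.linalg.inv(p['hand_eye']);c=H[:3,:3]@(R.T@(np.array(P)-t))+H[:3,3]
    u=np.array([f*c[0]/c[2]+cx,f*c[1]/c[2]+cy]).round().astype(int)
    Z=None
    if 3<u[0]<636 and 3<u[1]<476:
        g=np.array([[u[0]+i,u[1]+j] for i in range(-3,4) for j in range(-3,4)]);Z=np.median(wpts(g,d,t,R)[:,2]).round(4)
    us=pix("side",P);g=[dpt("side",us+[i,j],ds)[2] for i in(-1,0,1) for j in(-1,0,1)]
    print(nm,u,Z,us.round(0),np.median(g).round(4))
print(t)
E
```

```text
t: 9.23
tool_pos: [0.593, 0.0381, 0.2179]
tool_rot: [0.307, 1.543, -0.305]
contact_force: [0.3, -0.2, 0.2]
opening: -0.0
rd [368 234] 0.0991 [307. 197.] 0.0984
sq [485 228] 0.0992 [296. 175.] 0.0975
bar [266 283] 0.0994 [332. 215.] 0.0986
cross [151 280] 0.1093 [344. 242.] 0.1065
[0.5930203  0.03811647 0.21787486]
```

View pics/w2.png

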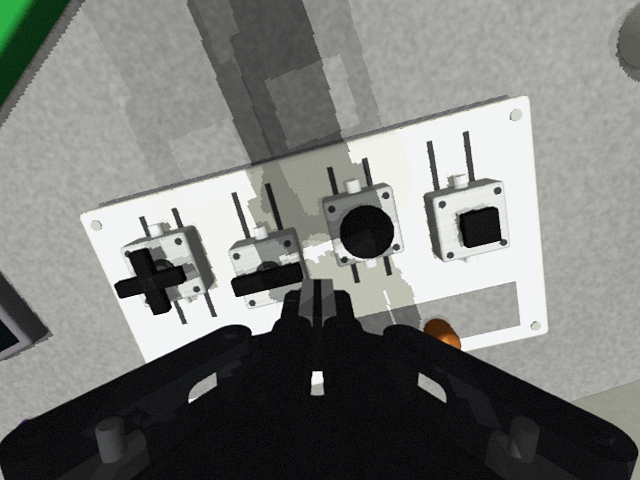

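View pics/s2.png

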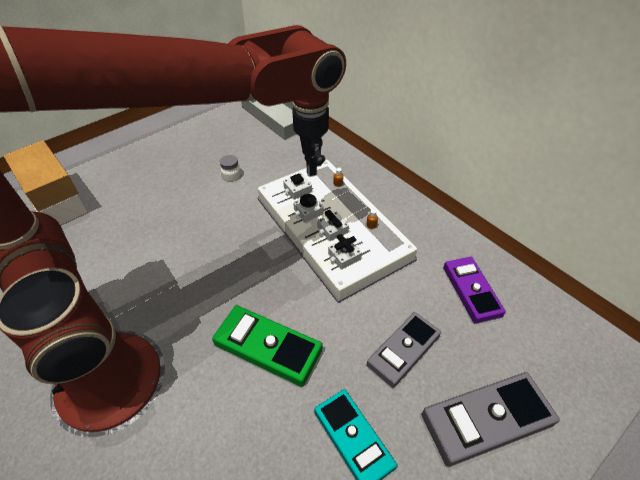

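The depth now puts round, square and bar at about 0.099 (from about 0.111) and the cross unchanged at 0.109. The vials and handset look the same as before. Next I'll move to the confirm key.

```bash
python3 -c "
from h import *
print(delta([.483,-.36,.16]).round(4))"
```

```text
[ 0.0542 -0.4077  0.0508]
```

```bash
python3 -m handwheel '[0,0,-0.02,0.003,0,0,0, 0,0,-0.055,0.007,0,0,0, 0,0,-0.09,0.011,0,0,0, 0,0,-0.13,0.016,0,0,0, 0,0,-0.17,0.021,0,0,0, 0,0,-0.21,0.026,0,0,0, 0,0,-0.25,0.031,0,0,0, 0,0.01,-0.29,0.036,0,0,0, 0,0.02,-0.33,0.041,0,0,0, 0,0.03,-0.37,0.046,0,0,0, 0,0.05,-0.395,0.049,0,0,0, 0,0.054,-0.407,0.051,0,0,0]'; python3 -m handwheel '[0,0,0,0,0,0,0, 0,0,0,0,0,0,0, 0,0,0,0,0,0,0]'; python3 - <<'E'
from h import *
o,t,R=tool();print(t)
im,d=ctrl.get_image("wrist");cv2.imwrite("pics/w3.png",im);np.save("pics/w3.npy",d);np.savez("pics/w3p.npz",t=t,R=R)
E
```

```text
t: 10.33
tool_pos: [0.4794, -0.3617, 0.155]
tool_rot: [0.315, 1.555, -0.31]
contact_force: [-0.7, 0.2, -1.3]
opening: -0.0001
t: 10.58
tool_pos: [0.4838, -0.3586, 0.161]
tool_rot: [0.308, 1.549, -0.307]
contact_force: [-0.4, -0.3, 0.9]
opening: -0.0003
[ 0.48378275 -0.35857423  0.16102713]
```

View pics/w3.png

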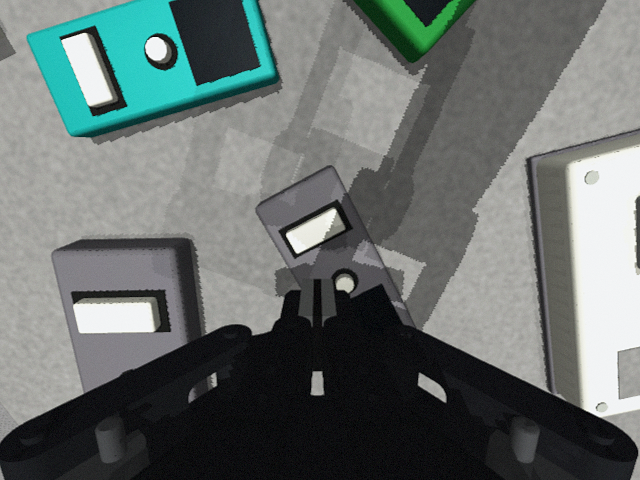

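The wrist view shows the small grey handset's confirm key at (315,230) and its cancel key at (344,281). The tool is above the right handset.

```bash
python3 - <<'E'
from h import *
im=cv2.imread("pics/w3.png");d=np.load("pics/w3.npy");q=np.load("pics/w3p.npz");t,R=q['t'],q['R']
m=cv2.inRange(im,(100,)*3,(255,)*3)
for b in((280,203,348,256),(330,268,358,294)):
    vu=np.argwhere(m[b[1]:b[3],b[0]:b[2]]>0)[:,::-1]+[b[0],b[1]]
    P=wpts(vu,d,t,R);k=P[:,2]>.034;c=vu[k].mean(0)
    print(k.sum(),c.round(1),np.median(P[k,2]).round(4),P[k].mean(0).round(4),wplane(c,.037,t,R).round(4),np.ptp(P[k],0).round(3))
print(delta([.484,-.3595,.04]).round(4))
E
```

```text
1356 [314.7 230.3] 0.0385 [ 0.482  -0.3595  0.04  ] [ 0.4826 -0.3597  0.037 ] [0.073 0.051 0.271]
218 [344.5 283.7] 0.0384 [ 0.5343 -0.354   0.0396] [ 0.5354 -0.3542  0.037 ] [0.122 0.03  0.271]
[ 0.1216 -0.001   0.0002]
```

```bash
python3 -m handwheel '[0,0.03,-0.001,-0.001,0,0,0, 0,0.065,-0.0015,-0.001,0,0,0, 0,0.095,-0.0015,-0.001,0,0,0, 0,0.11,-0.0015,-0.001,0,0,0, 0,0.115,-0.0015,-0.001,0,0,0, 0,0.117,-0.0015,-0.001,0,0,0, 0,0.117,-0.0015,-0.001,0,0,0]'
```

```text
t: 11.22
tool_pos: [0.4829, -0.3602, 0.0451]
tool_rot: [0.306, 1.547, -0.308]
contact_force: [-0.2, -0.8, -0.6]
opening: 0.0
```

```bash
python3 -m handwheel '[0,0.003,0,0,0,0,0, 0,0.006,0,0,0,0,0, 0,0.009,0,0,0,0,0, 0,0.011,0,0,0,0,0, 0,0.012,0,0,0,0,0, 0,0.012,0,0,0,0,0]'; python3 -m handwheel '[0,0.001,0,0,0,0,0, 0,0.002,0,0,0,0,0, 0,0.002,0,0,0,0,0]'
```

```text
t: 11.72
tool_pos: [0.4827, -0.3611, 0.0329]
tool_rot: [0.307, 1.546, -0.309]
contact_force: [2.0, 0.0, 3.5]
opening: -0.0001
t: 11.97
tool_pos: [0.4827, -0.3612, 0.0319]
tool_rot: [0.307, 1.547, -0.309]
contact_force: [-0.6, 1.3, 11.3]
opening: 0.0001
```

```bash
python3 -m handwheel '[0,0.0005,0,0,0,0,0, 0,0.0005,0,0,0,0,0, 0,0.0005,0,0,0,0,0]'; python3 -m handwheel '[0,-0.01,0,0,0,0,0, 0,-0.04,0,0,0,0,0, 0,-0.08,0,0,0,0,0, 0,-0.12,0,0,0,0,0, 0,-0.15,0.02,-0.02,0,0,0, 0,-0.17,0.04,-0.04,0,0,0, 0,-0.18,0.05,-0.05,0,0,0, 0,-0.18,0.05,-0.05,0,0,0, 0,-0.18,0.05,-0.05,0,0,0]'; python3 - <<'E'
from h import *
o,t,R=tool();print(t,o['contact_force'])
for n in("top","side"):
    im,d=ctrl.get_image(n);cv2.imwrite(f"pics/{n}3.png",im)
    d0=np.load(f"pics/{n}0.npy")
    for nm,P in(("conf",(.4825,-.36,.037)),("canc",(.5353,-.3548,.037)),("rd",(.6085,.0755,.102)),("sq",(.639,.161,.102)),("bar",(.6155,-.0155,.102)),("cross",(.578,-.101,.105))):
        us=pix(n,P);h=lambda D:np.median([dpt(n,us+[i,j],D)[2] for i in(-1,0,1) for j in(-1,0,1)]).round(4)
        print(n,nm,us.round(1),h(d0),h(d))
E
```

```text
t: 12.22
tool_pos: [0.4828, -0.3612, 0.0319]
tool_rot: [0.307, 1.547, -0.309]
contact_force: [-0.8, 2.6, 13.5]
opening: -0.0002
t: 12.97
tool_pos: [0.4543, -0.2947, 0.2093]
tool_rot: [0.307, 1.549, -0.308]
contact_force: [0.3, 0.0, -0.5]
opening: 0.0002
[ 0.4543366  -0.2947044   0.20925147] [ 0.28672446  0.04912476 -0.45310734]
top conf [439.2 280.3] 0.039 0.4297
top canc [436.4 257.9] 0.0365 0.5353
top rd [251.1 218.6] 0.1095 0.0987
top sq [213.8 205. ] 0.1121 0.0986
top bar [291.6 216.1] 0.1098 0.0991
top cross [329.4 232.7] 0.108 0.1076
side conf [392.4 356.9] 0.037 0.0388
side canc [407.6 340.5] 0.0383 0.0374
side rd [307.3 197.8] 0.1108 0.5184
side sq [296.2 176.3] 0.107 0.5403
side bar [332.3 215.8] 0.1097 0.4874
side cross [344.3 242. ] 0.1093 0.1076
```

View pics/side3.png

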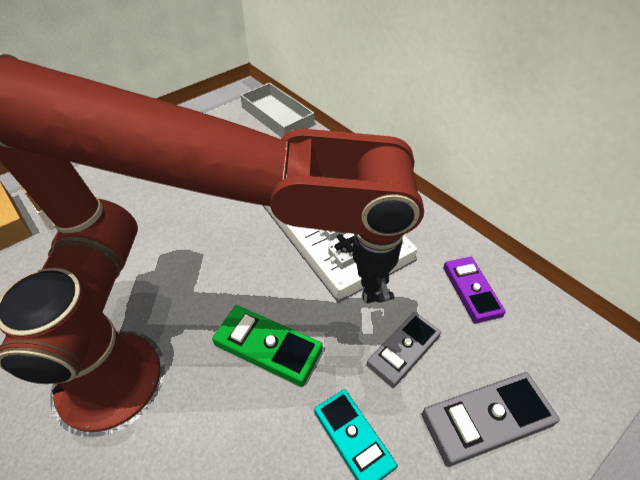

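View pics/top3.png

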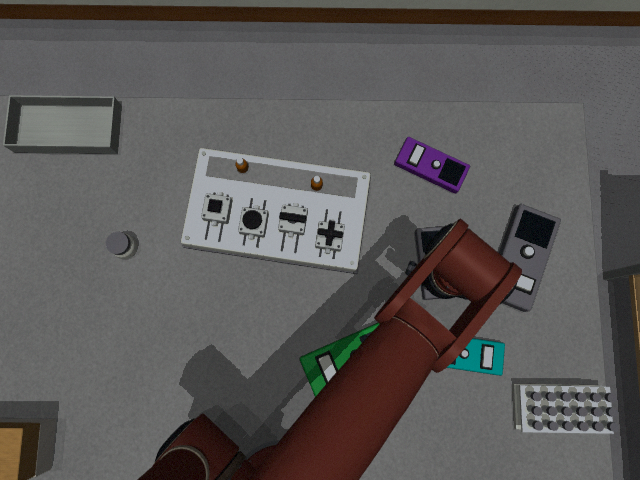

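Both pictures agree. In the top view the three caps are down at about 0.099, the cross is still at 0.108, and the vials (242,165) and (317,182) and the jar (121,244) are where they were. In the side view the handset is in place with both keys up (392,357) and (408,341). The arm is clear of everything, so I'm handing in.

```bash
python3 -c "
from station import ctrl
print(ctrl.finish_job(), ctrl.get_obs()['t'])"
```

```text
the job is handed in; nothing more can be done
the job is handed in; nothing more can be done
```

I pushed the round, square and bar plungers down onto their stops, in that order. Each stop was at tool z ≈ 0.098 m, reached with about 15–18 N. I then pressed the confirm key of the small grey handset fully down (tool z 0.032 m, 11–14 N) and let it come up again. I handed the job in at about 13 s.

**Last checks:**
- **Valves:** depth readings put the three caps at about 0.099 m, down from about 0.110 m. The cross cap was unchanged at about 0.108 m.
- **Handset:** the confirm key was back up and the cancel key was still up, both at about 0.037–0.039 m, and the handset had not moved.
- **Bystanders:** the vials and the jar were where they started.

**Failed or blocked checks:** none failed. In the final pictures the arm hid the keys from the top camera and the three pressed caps from the side camera, so each of those rests on one view. The caps had also been confirmed in the wrist and side views just before I pressed the key.

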